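Look over an engine valve with the loupe

ROBOT

A 6-joint arm with a two-finger parallel gripper is mounted at the origin on the work surface. World frame = base frame: x ahead of the robot, y to its left, z up, the work surface at z = 0. Lengths are in mm, angles in rad, forces in N, time in s.
With the tool pointing down it reaches from about 350 to 925 mm from the base axis. Payload 6.4 kg.
Tool frame: the origin (TCP) lies midway between the tips of the shut fingers; the grasp point (between the pads) lies 19 mm behind it; x points along the fingers, z is the direction in which the jaws open and shut, and the axes are right-handed (so a half turn about x gives the same grasp; the last joint's range is limited). The gripper opens to 85 mm and grips with 20 to 120 N. Pads are 22 mm wide; open, the fingers measure 114 mm over their backs; the gripper's body (76 mm by 85 mm) begins 54 mm behind the grasp point. The pads swing forward as they close: fully open they stand 13 mm farther back than shut.
Start: joints at [0.952, 0.245, 1.558, -0, 1.339, -0.174], TCP at [279.679, 586.765, 231.29] pointing down, gripper open.
Joint ranges: [-3.13, 3.13], [-1.02, 2.26], [0.13, 2.54], [-0.95, 4.09], [0.21, 2.88], [-2.74, 2.74]. Speed limits (rad/s): [2.57, 2.57, 3.14, 3.14, 3.14, 3.14].

INTERFACE

Orientations are given as a unit quaternion [x, y, z, w].
In Python, from rig import status, get_image, get_calibration, sign_off gives the robot as it stands. The module is installed in compiled form; this text tells all that it offers.
- The arm moves only by the shell command python3 -m jog 'ROWS' [FORCE]. ROWS is JSON, a list of rows, each an object with "claw": the opening, from 0 (shut) to 1 (fully open); "xyz": the shift along the tool's x, y, z in m, a list of three; "delta_rot": the turn, a rotation vector about the tool's x, y, z in degrees, a list of three. In form: [{"claw": claw, "xyz": [tx, ty, tz], "delta_rot": [wx, wy, wz]}, ...]. A call has 1 to 10 rows; each row shifts and turns the pose as measured when the row begins, along the tool's axes as they then stand; what a row does not reach is not made up. A row lasts 1/10 s, in which the tool goes at most 50 mm and 8.59 degrees, less where a joint would pass 70% of its speed; a pose out of reach is approached as far as the arm can. A call with a gripper value outside its range is refused whole. The fingers move at their own pace and stop on an object; FORCE is the grip in N (left out, the last holds). Time passes only in rows, so rows that do not move let the fingers close. It gives the time, the measured TCP pose, the force and the opening at its end, in the units of the state.
- status.read_state(): the state, without advancing time (a new reading comes with each control period).
- get_image(name): name is "scene" or "top"; returns the picture (400x640x3 uint8, red, green, blue); there is no depth.
- get_calibration(name): a dict with "mtx" (3x3 intrinsics, pixels), "camera_from_world" (4x4, takes a point from world to camera coordinates). Camera axes: x right, y up, looking along -z (the intrinsics and any distortion apply to the point x, -y, -z); pixel columns grow to the right and rows downward; lengths in mm; the calibration is good to about 2 mm. A picture is of the moment at which its call begins. get_calibration takes no time and is no camera call.
- sign_off(): hands the job in, once; it reports no verdict.
The state is a dict: "time": time; "q": joint angles; "qvel": joint speeds; "joint_torque": joint torques, N m; "tcp_pos": TCP position; "ee_rot": TCP orientation; "ft_force": force on the tool from outside, world axes, zero at the start; "wrist_torque": the same for the moment, N m; "gripper_width": finger opening in mm.
Only numpy, scipy, OpenCV 4.12 (cv2) and the standard library are available. Lean on these libraries where they do the work, as an engineer would, in place of code of your own. Each camera call takes 0.05 s, during which the arm holds its last target. There are 200 camera calls.

TASK

On the green inspection fixture, press the red-ball lever all the way down so that the hold-down arm swings up clear of the valve. Then pick up the orange-handled loupe by its handle and hold it level, with the lens centred over the copper valve head and at the height of the yellow focus collar on the fixture's post, without knocking the loupe against the fixture; leave the collar and everything else on the bench where it is. Finish while holding the loupe there, still, in the gripper: do not put it down.

Things in the scene. Friction and masses are not known exactly. Their poses are not given: they have to be found in the camera images.
- valve_face (a point): centre of the top face of the copper engine valve (head 36 mm across, face 60 mm above the bench) standing in the fixture. Axes are the fixture's: x, y level, z up. The -x and -y sides of the valve are free of tall parts
- lever_pivot (a point): pivot of the lever, 85 mm along the fixture's +y from the valve axis, 85 mm above the bench; same axes as valve_face. The lever turns about x
- lever_ball (a point): centre of the red ball (22 mm diameter) on the lever's handle, 100 mm from the pivot. At lever 0 it is 76 mm along +y and 64 mm above the pivot (0.7 rad above level); at 1.3 rad it is 83 mm along +y and 56 mm below the pivot. Press it down from above with shut fingers
- hold_down (a joint): lever angle, rad: 0 to 0.2 at the start (hold-down arm, 85 mm long, on or just over the valve), grows as the ball goes down; 1.3 = fully down at its stop, arm swung up, its foot 38 mm from the valve axis and 160 mm above the bench. Friction holds it where it is left; 2 to 3 N on the ball moves it
- focus_band (a point): centre of the yellow focus collar (20 mm diameter, 14 mm high) on the post; its height is the height to which the lens's mid-plane must come. It differs from run to run, 45 to 75 mm above the valve face. It is clamped on the post and must not be shifted
- loupe_grip (a point): centre, half-way up, of the place to grasp on the loupe's orange handle (bar 97 x 16 wide x 18 mm high), 82 mm from the lens centre. Loupe axes: x along the handle towards the lens, y across it, z up, square to the lens. At the start 42 mm above the bench; below and beside it is free down to the rest's base plate (8 mm thick)
- loupe_lens (a point): centre of the lens, half-way through its thickness; black rim 58 mm outside diameter, 10 mm high; the handle's middle is at the same height. The loupe weighs 70 to 120 g; axes as loupe_grip
- loupe: the loupe (loose); origin at the lens centre, same axes as loupe_grip
- rest: wooden rest on which the loupe lies, fixed: base plate 200 x 85 x 8 mm, a block under the lens rim and one under the handle's end (from 124 to 142 mm behind the lens centre), tops 37 and 33 mm above the bench. Origin on the bench under the lens centre, x towards the lens end
- fixture: green fixture with all it carries, fixed; origin on the bench under the valve axis. Base plate 130 (x) x 200 (y) x 15 mm. Clamp head (fork 38 x 36 mm, top 100 mm above the bench) stands 85 mm along +y from the valve axis; focus post (10 mm thick, top 160 mm above the bench) 60 mm along +x and 15 mm along +y
- spanner: bystander: steel spanner 170 mm long lying on the bench, origin near its middle, x along it
- screwdriver: bystander: screwdriver 190 mm long, wooden handle, lying on the bench, origin near its middle, x along it
- piston: bystander: aluminium piston 54 mm diameter, 52 mm high, origin under its centre
- bearing: bystander: steel bearing ring 52 mm diameter, 16 mm high, origin under its centre
- oil_bottle: bystander: blue bottle 60 mm diameter, 150 mm high, origin under its centre
- mug: bystander: white mug 80 mm diameter, 90 mm high, origin under its centre
- grease_tin: bystander: green tin 80 mm diameter, 60 mm high, origin under its centre
Not all that is in view belongs to the job. What is shaped like the loupe but blue or purple is not meant.

How it is judged:
By the outcome, as a careful person would: the job done as asked, in the order asked, and still so for the second after the job is handed in, while the arm keeps its last pose, push and grip.
It also fails if it takes over 54 s, if anything falls off the work surface, if the arm or the gripper's body presses on something with over 40 N, if the wrist force passes 120 N, or if a joint passes its speed limit or range.

## Working session

There is one attempt and no reset: what is moved stays moved. The work goes in short steps, Python scripts to look and compute and a shell command to move; the robot and the scene stay as the last step left them, time stands still between calls to the robot, and variables do not carry over. Pictures are saved under pics/ and viewed, about 8 in all and at most 12, crops included, and the job is handed in when it is done.

```bash
mkdir -p pics; python3 - <<'E'
from rig import status,get_image,get_calibration
import cv2
for n in("scene","top"):
    im=get_image(n); cv2.imwrite(f"pics/{n}0.png",im[:,:,::-1]); c=get_calibration(n); print(n,c)
print(status.read_state())
E
```

```text
scene {'mtx': array([[439.99926407,   0.        , 320.07506927],
       [  0.        , 439.99926407, 196.59857732],
       [  0.        ,   0.        ,   1.        ]]), 'camera_from_world': array([[ 7.63887481e-01,  6.45271616e-01, -1.00229191e-02,
        -3.68696449e+02],
       [-5.30605252e-01,  6.36831528e-01,  5.59377933e-01,
         2.35728589e+02],
       [ 3.67333613e-01, -4.21983586e-01,  8.28852140e-01,
        -1.57300602e+03],
       [ 0.00000000e+00,  0.00000000e+00,  0.00000000e+00,
         1.00000000e+00]])}
top {'mtx': array([[368.82424651,   0.        , 315.06053107],
       [  0.        , 368.82424651, 198.68780759],
       [  0.        ,   0.        ,   1.        ]]), 'camera_from_world': array([[ 2.63810793e-02, -9.99515165e-01, -1.65370445e-02,
        -4.55657541e+01],
       [ 9.99323026e-01,  2.59444465e-02,  2.60840043e-02,
        -5.06927938e+02],
       [-2.56423133e-02, -1.72139736e-02,  9.99522962e-01,
        -1.40384379e+03],
       [ 0.00000000e+00,  0.00000000e+00,  0.00000000e+00,
         1.00000000e+00]])}
{'time': 0.1, 'q': array([ 9.51910382e-01,  2.45768487e-01,  1.55888215e+00, -2.63522947e-06,
        1.33867500e+00, -1.74082469e-01]), 'qvel': array([-0.00066793, -0.00161052, -0.0011374 ,  0.00044349,  0.00187487,
        0.00046401]), 'joint_torque': array([ 1.00648529e-03, -4.30670142e+01, -3.27130187e+01,  1.37954800e-05,
        2.78991974e-03,  7.54338885e-07]), 'tcp_pos': array([279.37823118, 586.35321551, 230.28034752]), 'ee_rot': array([-0.37763204,  0.59853794,  0.37716571,  0.59740473]), 'ft_force': array([-0.33282517, -0.57860752,  0.08649405]), 'wrist_torque': array([-0.02027281, -0.04011145,  0.00574531]), 'gripper_width': 85.62573498942449}
```

View pics/scene0.png

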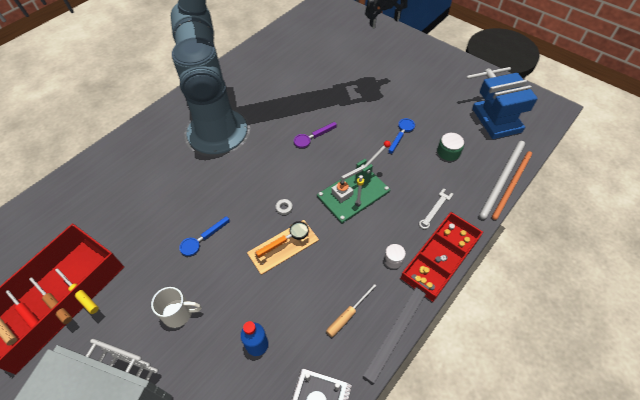

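View pics/top0.png

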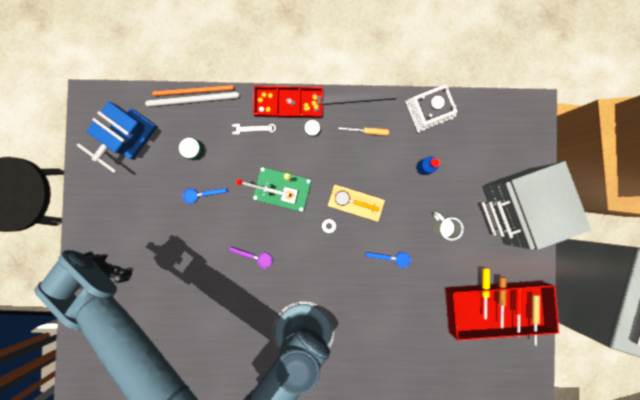

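The only orange loupe lies on the wooden rest (scene ~(275,242), top ~(357,202)). Lookalikes are blue (scene (205,237) and (402,135)) and purple (scene (315,135)), so I reject those. The fixture is at scene (353,190), top (282,190). Next, close crops from both cameras.

```bash
python3 - <<'E'
import cv2,numpy as np
a=cv2.imread("pics/scene0.png");b=cv2.imread("pics/top0.png")
def crop(im,x,y,w,h,s,grid):
    o=cv2.resize(im[y:y+h,x:x+w],None,fx=s,fy=s,interpolation=cv2.INTER_CUBIC)
    for g in range(0,w,grid): cv2.putText(o,str(x+g),(g*s,8),0,.32,(255,255,255),1); o[8:14,g*s]=255
    for g in range(0,h,grid): cv2.putText(o,str(y+g),(0,g*s+4),0,.32,(255,255,255),1); o[g*s,22:28]=255
    return o
cv2.imwrite("pics/c1.png",np.hstack([crop(a,310,130,100,100,4+0,10),crop(a,240,190,100,100,4,10)]))
cv2.imwrite("pics/c2.png",np.vstack([crop(b,230,155,160,80,5,10)]))
E
```

```text
(no output)
```

View pics/c1.png

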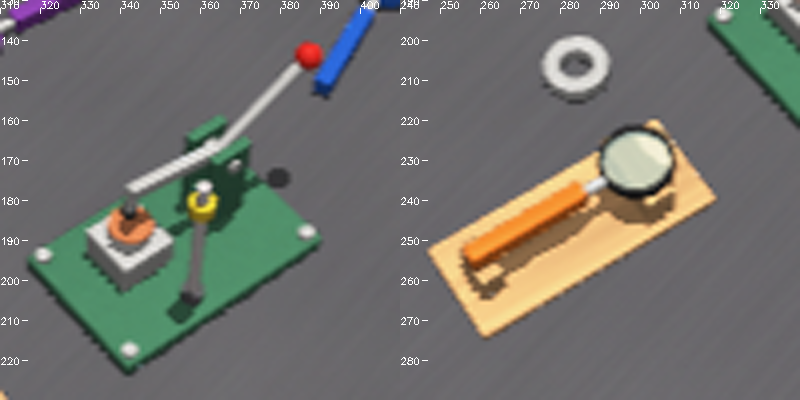

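View pics/c2.png

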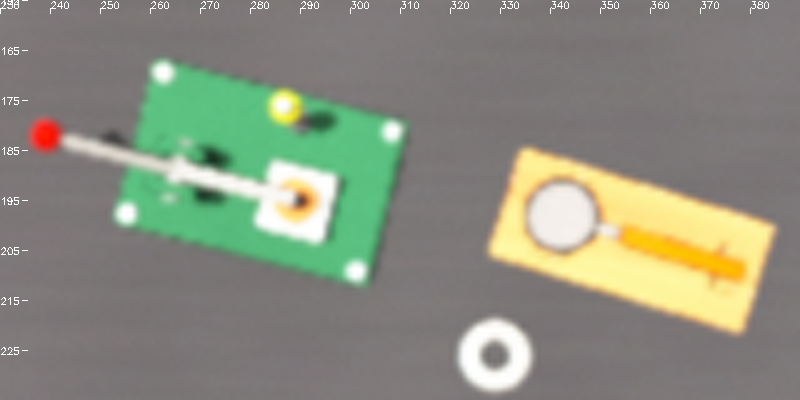

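Orange loupe confirmed: lens at scene ~(299,230), top ~(342,198), with the handle pointing away from the fixture. On the fixture, the valve is at top (289,195), the ball at top (239,182), and the collar at scene (360,181), top (286,176). I'll fit the poses from both views.

```bash
cat > h.py <<'E'
import numpy as np
from rig import get_calibration
from scipy.optimize import least_squares
C={n:get_calibration(n) for n in("scene","top")}
def proj(n,p):
    c=C[n]; q=c["camera_from_world"]@np.append(p,1); u=c["mtx"]@np.array([q[0],-q[1],-q[2]]); return u[:2]/u[2]
def place(x,y,a,p):
    c,s=np.cos(a),np.sin(a); return np.array([x+c*p[0]-s*p[1],y+s*p[0]+c*p[1],p[2]])
def up(px,s,ox,oy): return np.array([(px[0]+.5)/s-.5+ox,(px[1]+.5)/s-.5+oy])
def ball(L): return (0,85+100*np.cos(.7-L),85+100*np.sin(.7-L))
E
python3 - <<'E'
from h import *
fs=[((27,261),(-65,None,15),0)]
S=lambda p:up(p,4,310,130); S2=lambda p:up((p[0]-400,p[1]),4,240,190); T=lambda p:up(p,5,230,155)
# fixture: params x,y,yaw, base y offset, band z, lever, base x offset
def pts(v):
    x0,by,bz,L=v[6],v[3],v[4],v[5]
    c=lambda sx,sy:(x0+65*sx,by+100*sy,15)
    return [("scene",S((27,261)),c(-1,-1)),("scene",S((128,363)),c(1,-1)),("scene",S((321,239)),c(1,1)),
     ("top",T((155,62)),c(1,1)),("top",T((405,122)),c(1,-1)),("top",T((366,284)),c(-1,-1)),("top",T((118,224)),c(-1,1)),
     ("scene",S((131,224)),(0,0,60)),("top",T((298,201)),(0,0,60)),
     ("scene",S((202,207)),(60,15,bz)),("top",T((284,107)),(60,15,bz)),("scene",S((203,185)),(60,15,160)),("scene",S((192,296)),(60,15,15)),
     ("scene",S((309,55)),ball(L)),("top",T((46,135)),ball(L))]
def res(v): return np.concatenate([proj(n,place(*v[:3],p))-px for n,px,p in pts(v)])
r=least_squares(res,[540,30,0,30,120,.1,0],loss="soft_l1")
print("fix x,y,yaw,basey,bandz,L,basex",r.x.round(3)); print(res(r.x).reshape(-1,2).round(1).tolist())
v=r.x; print("valve",v[:2],"ball",place(*v[:3],ball(v[5])),"ball end",place(*v[:3],ball(1.3)))
# loupe
def p2(v):
    rx=v[3]; c=lambda sx,sy:(rx+100*sx,42.5*sy,8)
    return [("scene",S2((637,161)),(0,0,45)),("top",T((562,216)),(0,0,45)),("top",T((744,270)),(-v[4],0,50)),("scene",S2((467,251)),(-v[4],0,46)),
    ("scene",S2((428,251)),c(-1,1)),("scene",S2((486,338)),c(-1,-1)),("scene",S2((716,198)),c(1,-1)),("scene",S2((655,120)),c(1,1)),
    ("top",T((523,148)),c(1,-1)),("top",T((776,226)),c(-1,-1)),("top",T((742,333)),c(-1,1)),("top",T((489,256)),c(1,1))]
def res2(v): return np.concatenate([proj(n,place(*v[:3],p))-px for n,px,p in p2(v)])
r=least_squares(res2,[500,-100,1.5,-50,140],loss="soft_l1"); v=r.x
print("loupe",v.round(3)); print(res2(v).reshape(-1,2).round(1).tolist()); print("grip",place(*v[:3],(-82,0,42)))
from rig import status; from scipy.spatial.transform import Rotation as R
print(R.from_quat(status.read_state()["ee_rot"]).as_matrix().round(3))
E
```

```text
fix x,y,yaw,basey,bandz,L,basex [ 5.19172e+02  6.41700e+01 -2.15000e-01  3.46090e+01  1.33766e+02
  2.07000e-01  1.47620e+01]
[[-0.5, -1.1], [0.1, 1.2], [0.4, -0.9], [0.0, -0.7], [0.9, -0.2], [0.5, 0.6], [-0.9, 0.0], [-0.1, -0.2], [-0.5, -0.2], [0.1, -0.1], [0.4, 0.1], [0.4, 0.0], [0.1, 0.0], [-0.3, 0.3], [0.1, 0.4]]
valve [519.17199259  64.17023862] ball [556.09749728 233.28646338 132.31065629] ball end [554.90996308 227.8476399   28.53575266]
loupe [ 513.57  -133.193    1.296  -58.152  139.992]
[[-0.2, -0.4], [0.1, -0.2], [0.0, 0.2], [0.6, 1.2], [-0.5, -0.6], [-0.6, -0.2], [0.1, -0.2], [-0.0, -0.8], [0.1, -0.2], [-0.2, -0.3], [0.0, -0.3], [0.4, -0.5]]
grip [ 491.31108961 -212.11465493   42.        ]
[[-0.001 -0.903  0.43 ]
 [-0.001  0.43   0.903]
 [-1.     0.    -0.002]]
```

```bash
python3 -m jog '[{"claw":0,"xyz":[0,0,0],"delta_rot":[8,0,0]},{"claw":0,"xyz":[0,0,0],"delta_rot":[8,0,0]},{"claw":0,"xyz":[0,0,0],"delta_rot":[8,0,0]},{"claw":0,"xyz":[0,0,0],"delta_rot":[8,0,0]},{"claw":0,"xyz":[0,0,0],"delta_rot":[8,0,0]},{"claw":0,"xyz":[0,0,0],"delta_rot":[8,0,0]},{"claw":0,"xyz":[0,0,0],"delta_rot":[8,0,0]},{"claw":0,"xyz":[0,0,0],"delta_rot":[8,0,0]},{"claw":0,"xyz":[0,0,0],"delta_rot":[8,0,0]},{"claw":0,"xyz":[0,0,0],"delta_rot":[8,0,0]}]' 40
cat > go.py <<'E'
# go.py x y z [yaw_loupe]: remaining shift in tool axes (mm) and rotation error (deg, tool axes) for upright tool with tool y at yaw
import sys; from h import *; from rig import status; from scipy.spatial.transform import Rotation as R
s=status.read_state(); M=R.from_quat(s["ee_rot"]); t=np.array(list(map(float,sys.argv[1:4]))); a=float(sys.argv[4]) if len(sys.argv)>4 else 1.296
c,sn=np.cos(a),np.sin(a); G=R.from_matrix(np.array([[0,c,sn],[0,sn,-c],[-1,0,0]]))
print("tcp",s["tcp_pos"].round(1),"shift",M.inv().apply(t-s["tcp_pos"]).round(1),"rot",(M.inv()*G).as_rotvec(degrees=True).round(2),"F",s["ft_force"].round(2),"w",round(s["gripper_width"],1),"t",s["time"])
E
python3 go.py 557 238 170
```

```text
time: 1.1
tcp_pos: [277.2, 583.3, 223.3]
ee_rot: [0.111, 0.7, -0.12, 0.695]
ft_force: [0.3, -0.1, -0.1]
gripper_width: -0.1
tcp [277.2 583.3 223.3] shift [  54.9 -236.2  376.2] rot [-3.02 -0.25  0.76] F [ 0.28 -0.08 -0.08] w -0.1 t 1.1
```

```bash
python3 -m jog '[{"claw":0,"xyz":[0.002,-0.024,0.038],"delta_rot":[-1,0,0]},{"claw":0,"xyz":[0.002,-0.024,0.038],"delta_rot":[-1,0,0]},{"claw":0,"xyz":[0.002,-0.024,0.038],"delta_rot":[-1,0,0]},{"claw":0,"xyz":[0.002,-0.024,0.038],"delta_rot":[0,0,0]},{"claw":0,"xyz":[0.002,-0.024,0.038],"delta_rot":[0,0,0]},{"claw":0,"xyz":[0.002,-0.024,0.038],"delta_rot":[0,0,0]},{"claw":0,"xyz":[0.002,-0.024,0.038],"delta_rot":[0,0,0]},{"claw":0,"xyz":[0.002,-0.024,0.038],"delta_rot":[0,0,0]},{"claw":0,"xyz":[0.002,-0.024,0.038],"delta_rot":[0,0,0]},{"claw":0,"xyz":[0,0,0],"delta_rot":[0,0,0]}]'
python3 go.py 557 238 170
```

```text
time: 2.1
tcp_pos: [550.4, 267.4, 200.7]
ee_rot: [0.09, 0.705, -0.101, 0.696]
ft_force: [-0.7, 1.2, 0.3]
gripper_width: 0.1
tcp [550.4 267.4 200.7] shift [ 31.  -26.1  14.5] rot [ 0.21 -0.53  1.01] F [-0.75  1.19  0.26] w 0.1 t 2.1
```

```bash
python3 -m jog '[{"claw":0,"xyz":[0.005,-0.013,0.007],"delta_rot":[0,-0.5,1]},{"claw":0,"xyz":[0.01,-0.012,0.007],"delta_rot":[0,0,0]},{"claw":0,"xyz":[0.01,-0.003,0.002],"delta_rot":[0,0,0]},{"claw":0,"xyz":[0,0,0],"delta_rot":[0,0,0]}]'
python3 go.py 557 238 165
python3 - <<'E'
import cv2,numpy as np
from rig import get_image
a=get_image("scene")[:,:,::-1];b=get_image("top")[:,:,::-1]
f=lambda im,x,y,w,h:cv2.resize(im[y:y+h,x:x+w],None,fx=5,fy=5,interpolation=cv2.INTER_CUBIC)
cv2.imwrite("pics/c3.png",np.hstack([f(a,345,95,80,80),f(b,205,145,80,80)]))
E
```

```text
time: 2.5
tcp_pos: [557.3, 234.8, 172.4]
ee_rot: [0.096, 0.702, -0.096, 0.699]
ft_force: [0.2, -0.0, -0.5]
gripper_width: -0.3
tcp [557.3 234.8 172.4] shift [ 7.4  3.  -1.1] rot [ 0.12 -0.25  0.04] F [ 0.15 -0.01 -0.47] w -0.3 t 2.5
```

View pics/c3.png

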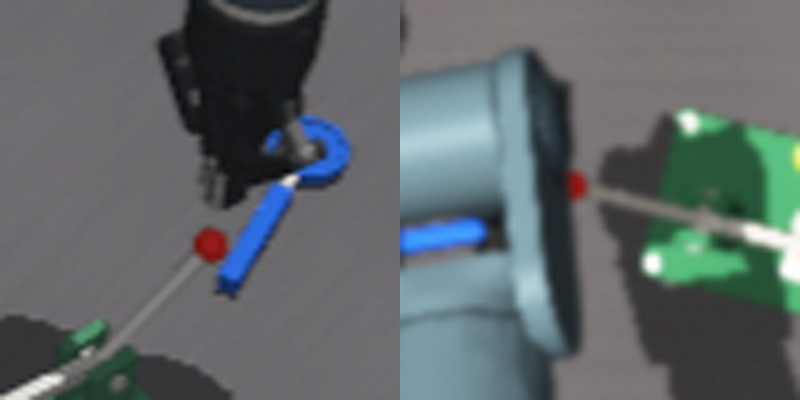

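The fingertips (scene ~(390,135)) are just above the red ball (scene (387,144)). I'll check this against the projections and then press.

```bash
python3 - <<'E'
from h import *
print(proj("scene",[557.3,234.8,172.4]),proj("scene",[556.1,233.3,132.3]),proj("scene",[557.3,234.8,143.3]))
v=(519.17,64.17,-.215)
for L in np.arange(.2,1.31,.1):
    p=np.array(ball(L)); print(round(L,1),(place(*v,p+[0,4,11])).round(1))
E
```

```text
[388.77515042 134.81262136] [386.62229879 143.69018528] [387.64161412 141.22855402]
0.2 [556.9 236.9 143.9]
0.3 [557.8 241.1 134.9]
0.4 [558.5 244.5 125.6]
0.5 [559.1 246.9 115.9]
0.6 [559.4 248.3 106. ]
0.7 [559.5 248.8  96. ]
0.8 [559.4 248.3  86. ]
0.9 [559.1 246.9  76.1]
1.0 [558.5 244.5  66.4]
1.1 [557.8 241.1  57.1]
1.2 [556.9 236.9  48.1]
1.3 [555.8 231.8  39.5]
```

```bash
python3 -m jog '[{"claw":0,"xyz":[0.01,0.003,-0.001],"delta_rot":[0,0,0]},{"claw":0,"xyz":[0.01,0,0],"delta_rot":[0,0,0]},{"claw":0,"xyz":[0.008,0.001,0],"delta_rot":[0,0,0]},{"claw":0,"xyz":[0.008,0.001,0],"delta_rot":[0,0,0]},{"claw":0,"xyz":[0.008,0.001,0],"delta_rot":[0,0,0]}]'
python3 go.py 557 241 130
```

```text
time: 3.1
tcp_pos: [560.7, 248.7, 131.4]
ee_rot: [0.099, 0.699, -0.091, 0.703]
ft_force: [0.0, 7.7, 5.4]
gripper_width: -0.2
tcp [560.7 248.7 131.4] shift [ 1.3 -8.4 -1.5] rot [ 0.29  0.2  -0.74] F [0.01 7.73 5.4 ] w -0.2 t 3.1
```

```bash
python3 -m jog '[{"claw":0,"xyz":[-0.012,0,0],"delta_rot":[0,0,0]},{"claw":0,"xyz":[-0.01,-0.005,0],"delta_rot":[0,0,0]},{"claw":0,"xyz":[0,-0.007,-0.001],"delta_rot":[0,0,-0.5]}]'
python3 go.py 557 238 145
python3 - <<'E'
import cv2,numpy as np
from rig import get_image
a=get_image("scene")[:,:,::-1]
f=lambda im,x,y,w,h:cv2.resize(im[y:y+h,x:x+w],None,fx=7,fy=7,interpolation=cv2.INTER_CUBIC)
cv2.imwrite("pics/c4.png",f(a,325,110,90,80))
E
```

```text
time: 3.4
tcp_pos: [555.6, 237.5, 153.0]
ee_rot: [0.095, 0.7, -0.094, 0.702]
ft_force: [-0.6, -0.2, 0.5]
gripper_width: -0.0
tcp [555.6 237.5 153. ] shift [8.  0.9 1.2] rot [ 0.41  0.11 -0.13] F [-0.59 -0.18  0.55] w -0.0 t 3.4
```

View pics/c4.png

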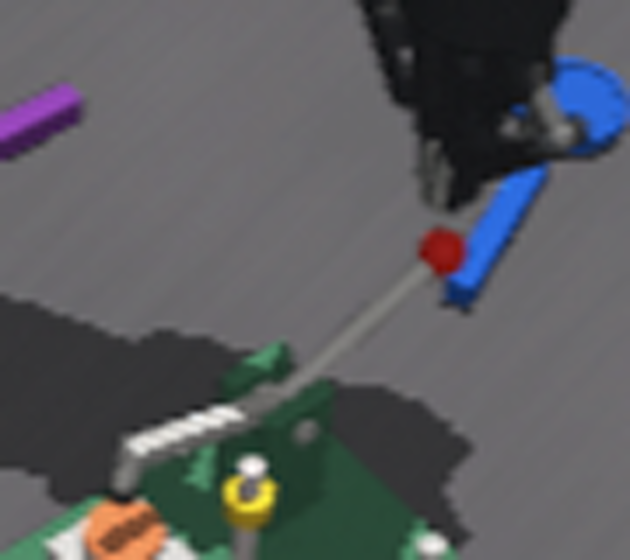

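```bash
python3 -m jog '[{"claw":0,"xyz":[0.01,-0.001,0.001],"delta_rot":[0,0,0]},{"claw":0,"xyz":[0.008,0,0],"delta_rot":[0,0,0]},{"claw":0,"xyz":[0.008,0,0],"delta_rot":[0,0,0]},{"claw":0,"xyz":[0.008,0,0],"delta_rot":[0,0,0]}]'
python3 go.py 558 239 118
```

```text
time: 3.85
tcp_pos: [556.6, 234.8, 117.0]
ee_rot: [0.096, 0.699, -0.094, 0.702]
ft_force: [-0.2, 1.6, 1.9]
gripper_width: 0.1
tcp [556.6 234.8 117. ] shift [-1.   4.5  0.2] rot [ 0.27  0.19 -0.18] F [-0.25  1.6   1.95] w 0.1 t 3.85
```

```bash
python3 -m jog '[{"claw":0,"xyz":[0.005,0.006,0],"delta_rot":[0,0,0]},{"claw":0,"xyz":[0.009,0.004,0],"delta_rot":[0,0,0]},{"claw":0,"xyz":[0.009,0.001,0],"delta_rot":[0,0,0]}]'
python3 go.py 559 244 90
```

```text
time: 4.15
tcp_pos: [559.4, 245.4, 91.2]
ee_rot: [0.095, 0.7, -0.095, 0.701]
ft_force: [-0.6, -1.3, 1.8]
gripper_width: -0.1
tcp [559.4 245.4  91.2] shift [ 1.2 -1.5  0. ] rot [ 0.28  0.13 -0.04] F [-0.64 -1.28  1.81] w -0.1 t 4.15
```

```bash
python3 -m jog '[{"claw":0,"xyz":[0.009,-0.001,0],"delta_rot":[0,0,0]},{"claw":0,"xyz":[0.009,-0.002,0],"delta_rot":[0,0,0]},{"claw":0,"xyz":[0.009,-0.003,0],"delta_rot":[0,0,0]}]'
python3 go.py 558 239 58
```

```text
time: 4.45
tcp_pos: [558.0, 240.6, 61.6]
ee_rot: [0.095, 0.7, -0.094, 0.702]
ft_force: [0.9, 1.0, 0.5]
gripper_width: 0.2
tcp [558.  240.6  61.6] shift [ 3.6 -1.6  0.4] rot [ 0.33  0.15 -0.13] F [0.92 0.96 0.5 ] w 0.2 t 4.45
```

```bash
python3 -m jog '[{"claw":0,"xyz":[0.008,-0.004,0],"delta_rot":[0,0,0]},{"claw":0,"xyz":[0.008,-0.004,0],"delta_rot":[0,0,0]},{"claw":0,"xyz":[0.006,-0.002,0],"delta_rot":[0,0,0]}]'
python3 go.py 556 230 38
python3 -m jog '[{"claw":0,"xyz":[0.005,0,0],"delta_rot":[0,0,0]}]'
python3 go.py 556 230 38
```

```text
time: 4.75
tcp_pos: [555.4, 230.0, 38.2]
ee_rot: [0.096, 0.7, -0.094, 0.702]
ft_force: [-11.7, 2.7, 40.6]
gripper_width: 0.2
tcp [555.4 230.   38.2] shift [0.2 0.1 0.5] rot [ 0.31  0.15 -0.14] F [-11.7    2.7   40.65] w 0.2 t 4.75
time: 4.85
tcp_pos: [555.9, 230.1, 37.8]
ee_rot: [0.096, 0.701, -0.095, 0.701]
ft_force: [-25.6, -4.1, 58.2]
gripper_width: 0.1
tcp [555.9 230.1  37.8] shift [-0.2 -0.1  0.1] rot [ 0.29 -0.02 -0.07] F [-25.65  -4.06  58.23] w 0.1 t 4.85
```

```bash
python3 -m jog '[{"claw":0,"xyz":[-0.006,0,0],"delta_rot":[0,0,0]},{"claw":0,"xyz":[-0.02,0.001,0],"delta_rot":[0,0,0]},{"claw":0,"xyz":[-0.04,0,0],"delta_rot":[0,0,0]},{"claw":0,"xyz":[-0.045,0,0],"delta_rot":[0,0,0]},{"claw":0,"xyz":[-0.045,0,0],"delta_rot":[0,0,0]},{"claw":0,"xyz":[-0.045,0,0],"delta_rot":[0,0,0]},{"claw":0,"xyz":[-0.02,0,0],"delta_rot":[0,0,0]},{"claw":0,"xyz":[0,0,0],"delta_rot":[0,0,0]}]'
python3 go.py 491.3 -212.1 230
```

```text
time: 5.65
tcp_pos: [554.1, 227.5, 263.7]
ee_rot: [0.094, 0.704, -0.097, 0.698]
ft_force: [0.3, 1.3, -1.3]
gripper_width: -0.2
tcp [554.1 227.5 263.7] shift [  35.4 -440.2   57.8] rot [ 0.17 -0.45  0.28] F [ 0.27  1.34 -1.28] w -0.2 t 5.65
```

```bash
python3 -m jog '[{"claw":0,"xyz":[0,-0.03,0.004],"delta_rot":[0,0,0]},{"claw":0,"xyz":[0,-0.044,0.006],"delta_rot":[0,0,0]},{"claw":0,"xyz":[0,-0.044,0.006],"delta_rot":[0,0,0]},{"claw":0,"xyz":[0,-0.044,0.006],"delta_rot":[0,0,0]},{"claw":0.3,"xyz":[0,-0.044,0.006],"delta_rot":[0,0,0]},{"claw":0.6,"xyz":[0,-0.044,0.006],"delta_rot":[0,0,0]},{"claw":0.6,"xyz":[0,-0.044,0.006],"delta_rot":[0,0,0]},{"claw":0.6,"xyz":[0,-0.044,0.006],"delta_rot":[0,0,0]},{"claw":0.6,"xyz":[0,-0.044,0.006],"delta_rot":[0,0,0]},{"claw":0.6,"xyz":[0,-0.03,0.004],"delta_rot":[0,0,0]}]'
python3 go.py 491.3 -212.1 150
```

```text
time: 6.65
tcp_pos: [486.5, -195.7, 242.0]
ee_rot: [0.093, 0.714, -0.094, 0.687]
ft_force: [0.2, 0.1, 0.7]
gripper_width: 51.0
tcp [ 486.5 -195.7  242. ] shift [ 91.7 -14.1  12.4] rot [ 0.56 -2.16  0.31] F [0.2  0.08 0.72] w 51.0 t 6.65
```

Next I check the lever and descend partway, then look from both cameras.

```bash
python3 -m jog '[{"claw":0.6,"xyz":[0.03,-0.007,0.005],"delta_rot":[0.5,-2,0]},{"claw":0.6,"xyz":[0.04,-0.007,0.004],"delta_rot":[0,0,0]},{"claw":0.6,"xyz":[0.03,-0.004,0.002],"delta_rot":[0,0,0]},{"claw":0.6,"xyz":[0.02,0,0],"delta_rot":[0,0,0]},{"claw":0.6,"xyz":[0,0,0],"delta_rot":[0,0,0]}]'
python3 go.py 491.3 -212.1 90
python3 - <<'E'
import cv2,numpy as np
from rig import get_image
a=get_image("scene")[:,:,::-1];b=get_image("top")[:,:,::-1]
f=lambda im,x,y,w,h,s:cv2.resize(im[y:y+h,x:x+w],None,fx=s,fy=s,interpolation=cv2.INTER_CUBIC)
cv2.imwrite("pics/c5.png",np.vstack([np.hstack([f(a,310,120,80,100,5),f(a,240,190,80,100,5)])]))
cv2.imwrite("pics/b5.png",b); cv2.imwrite("pics/a5.png",a)
E
```

```text
time: 7.15
tcp_pos: [483.2, -219.7, 107.3]
ee_rot: [0.1, 0.705, -0.1, 0.694]
ft_force: [0.3, 0.4, -0.3]
gripper_width: 51.1
tcp [ 483.2 -219.7  107.3] shift [17.2  9.6  5.9] rot [-0.52 -0.89  0.1 ] F [ 0.3   0.41 -0.31] w 51.1 t 7.15
```

View pics/c5.png

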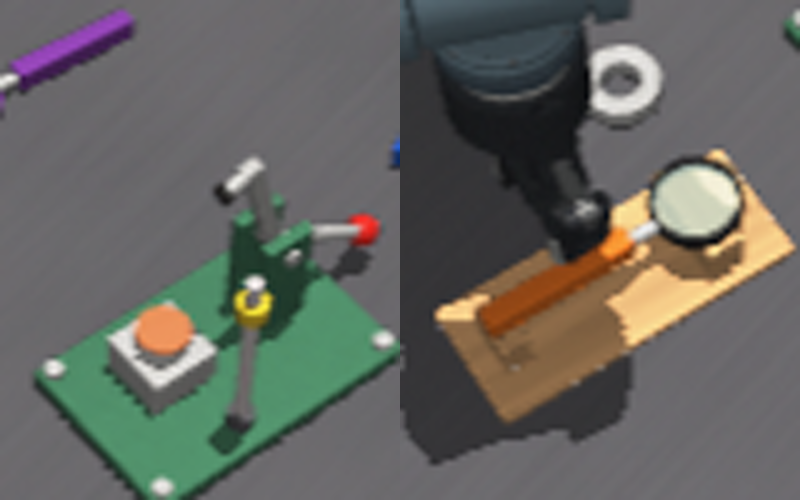

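The lever is fully down with the arm up and the valve clear. The ball is at scene (382.6,165.6), and the gripper is above the orange handle.

```bash
python3 - <<'E'
from h import *
v=(519.17,64.17,-.215)
for L in(1.2,1.25,1.3): print(L,proj("scene",place(*v,ball(L))))
print("valve",proj("scene",[519.17,64.17,60]),"top",proj("top",[519.17,64.17,60]))
E
python3 -m jog '[{"claw":0.6,"xyz":[0.01,0.008,0.005],"delta_rot":[-0.5,-0.8,0]},{"claw":0.6,"xyz":[0.012,0.002,0.001],"delta_rot":[0,0,0]},{"claw":0.6,"xyz":[0,0,0],"delta_rot":[0,0,0]}]'
python3 go.py 491.3 -212.1 23
```

```text
1.2 [383.17686689 162.97031235]
1.25 [382.46173304 164.16439036]
1.3 [381.70500502 165.3608225 ]
valve [342.30624428 185.37488472] top [288.72139903 194.58205305]
time: 7.55
tcp_pos: [496.1, -214.2, 91.5]
ee_rot: [0.094, 0.697, -0.099, 0.704]
ft_force: [-1.3, -0.5, -0.3]
gripper_width: 51.4
tcp [ 496.1 -214.2   91.5] shift [68.4  1.1 -6. ] rot [0.05 0.62 0.37] F [-1.3  -0.51 -0.29] w 51.4 t 7.55
```

```bash
python3 -m jog '[{"claw":0.6,"xyz":[0.01,0.001,-0.004],"delta_rot":[0,0.5,0.3]},{"claw":0.6,"xyz":[0.015,0,-0.001],"delta_rot":[0,0,0]},{"claw":0.6,"xyz":[0.01,0,0],"delta_rot":[0,0,0]},{"claw":0.6,"xyz":[0,0,0],"delta_rot":[0,0,0]}]'
python3 go.py 491.3 -212.1 23
```

```text
time: 7.95
tcp_pos: [492.2, -212.7, 55.4]
ee_rot: [0.096, 0.699, -0.097, 0.702]
ft_force: [-1.4, -0.1, -0.2]
gripper_width: 51.5
tcp [ 492.2 -212.7   55.4] shift [32.4  0.5 -1.2] rot [0.06 0.23 0.12] F [-1.39 -0.12 -0.18] w 51.5 t 7.95
```

```bash
python3 -m jog '[{"claw":0.6,"xyz":[0.01,0.0,-0.001],"delta_rot":[0,0.2,0.1]},{"claw":0.6,"xyz":[0.012,0,0],"delta_rot":[0,0,0]},{"claw":0.6,"xyz":[0.008,0,0],"delta_rot":[0,0,0]},{"claw":0.6,"xyz":[0,0,0],"delta_rot":[0,0,0]}]'
python3 go.py 491.3 -212.1 23
```

```text
time: 8.35
tcp_pos: [491.0, -212.6, 22.4]
ee_rot: [0.097, 0.701, -0.097, 0.7]
ft_force: [-0.5, -0.7, 0.8]
gripper_width: 51.2
tcp [ 491.  -212.6   22.4] shift [-0.6  0.6  0.2] rot [ 0.04 -0.02  0.01] F [-0.54 -0.69  0.78] w 51.2 t 8.35
```

```bash
python3 -m jog '[{"claw":0.4,"xyz":[0,0,0],"delta_rot":[0,0,0]},{"claw":0.25,"xyz":[0,0,0],"delta_rot":[0,0,0]},{"claw":0.1,"xyz":[0,0,0],"delta_rot":[0,0,0]},{"claw":0,"xyz":[0,0,0],"delta_rot":[0,0,0]},{"claw":0,"xyz":[0,0,0],"delta_rot":[0,0,0]},{"claw":0,"xyz":[0,0,0],"delta_rot":[0,0,0]}]' 70
python3 go.py 491.3 -212.1 23
```

```text
time: 8.95
tcp_pos: [491.8, -213.1, 23.3]
ee_rot: [0.096, 0.7, -0.097, 0.701]
ft_force: [0.2, 0.8, -0.7]
gripper_width: 14.7
tcp [ 491.8 -213.1   23.3] shift [ 0.3  0.8 -0.7] rot [0.06 0.09 0.05] F [ 0.18  0.81 -0.74] w 14.7 t 8.95
```

```bash
python3 -m jog '[{"claw":0,"xyz":[-0.006,0,0],"delta_rot":[0,0,0]},{"claw":0,"xyz":[-0.012,0,0],"delta_rot":[0,0,0]},{"claw":0,"xyz":[-0.02,0,0],"delta_rot":[0,0,0]},{"claw":0,"xyz":[-0.02,0,0],"delta_rot":[0,0,0]},{"claw":0,"xyz":[-0.02,0,0],"delta_rot":[0,0,0]},{"claw":0,"xyz":[-0.01,0,0],"delta_rot":[0,0,0]},{"claw":0,"xyz":[0,0,0],"delta_rot":[0,0,0]},{"claw":0,"xyz":[0,0,0],"delta_rot":[0,0,0]}]'
python3 go.py 491.3 -212.1 115
```

```text
time: 9.75
tcp_pos: [491.8, -213.0, 118.9]
ee_rot: [0.096, 0.699, -0.097, 0.702]
ft_force: [-0.2, 1.1, -0.9]
gripper_width: 14.8
tcp [ 491.8 -213.   118.9] shift [ 3.9  0.8 -0.8] rot [0.06 0.21 0.1 ] F [-0.24  1.11 -0.95] w 14.8 t 9.75
```

```bash
python3 - <<'E'
import cv2,numpy as np
from rig import get_image
from h import *
a=get_image("scene")[:,:,::-1];b=get_image("top")[:,:,::-1]
f=lambda im,x,y,w,h,s:cv2.resize(im[y:y+h,x:x+w],None,fx=s,fy=s,interpolation=cv2.INTER_CUBIC)
cv2.imwrite("pics/c6.png",np.hstack([f(a,240,170,80,80,5),f(b,315,165,80,80,5)]))
from rig import status; s=status.read_state(); t=s["tcp_pos"]; print(t)
p=t+[0,0,19]+82*np.array([np.cos(1.296),np.sin(1.296),0]); print(p,proj("scene",p),proj("top",p))
E
```

```text
[ 491.58507371 -212.86965634  118.23649746]
[ 513.83584842 -133.94625661  137.23649746] [296.88207086 213.07140489] [343.81533102 196.76375799]
```

View pics/c6.png

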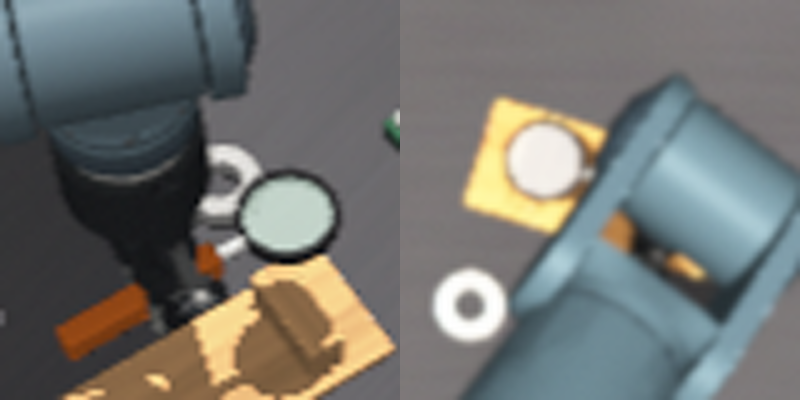

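The lens is held level, with its centre at scene (297.4,212.8) and top (344.0,196.6). This matches the prediction to about 0.5 px. Before the final approach I refine the collar height, using the post as ruler.

```bash
python3 - <<'E'
import cv2
from h import *
v0=(519.17,64.17,-.215)
th=np.linspace(0,2*np.pi,40)
def hull(r,z0,z1,dx,S,ox,oy):
    P=[proj("scene",place(*v0,(60+r*np.cos(t),15+r*np.sin(t),z))) for z in(z0,z1) for t in th]
    P=(np.array(P)+.5-[ox,oy]+dx)*S-.5
    return cv2.convexHull(P.round().astype(np.int32))
S=20;ox,oy,w,h=350,168,22,26
for f in("scene0","a5"):
    im=cv2.imread(f"pics/{f}.png").astype(float)[oy:oy+h,ox:ox+w]
    y=np.clip((np.minimum(im[...,1],im[...,2])-im[...,0])/130,0,1)*((im[...,2]>.9*im[...,1]))
    m=y>.25
    yy,xx=np.mgrid[0:h,0:w]
    print(f,"yellow centroid",(xx*y).sum()/y.sum()+ox,(yy*y).sum()/y.sum()+oy,"area",y.sum().round(1))
    print((y[5:20,4:15]*100).astype(int))
for bz in(124,128,130,132,134,136,138):
    M=np.zeros((h*S,w*S),np.uint8); cv2.fillConvexPoly(M,hull(10,bz-7,bz+7,0,S,ox,oy),255)
    cv2.fillConvexPoly(M,hull(5,bz+7,160,0,S,ox,oy),0)
    m=cv2.resize(M,(w,h),interpolation=cv2.INTER_AREA)/255.
    yy,xx=np.mgrid[0:h,0:w]; print(bz,(xx*m).sum()/m.sum()+ox,(yy*m).sum()/m.sum()+oy,m.sum().round(1))
print("post top",proj("scene",place(*v0,(60,15,160))),"post bottom",proj("scene",place(*v0,(60,15,15))))
E
```

```text
scene0 yellow centroid 359.87550652859073 180.92503376857272 area 34.2
[[  0   0   0   0   0   0   0   0   0   0   0]
 [  0   0   0   0   0   0   0   0   0   0   0]
 [  0   0   0   0   0   0   3   3   0   0   0]
 [  0   0   0   0   0   3   0   0   1   0   0]
 [  0   0   0   0   0   3   1   0   1   0   0]
 [  0   0   0  42  86  60   0   0  28  53   0]
 [  0   0   0  98 100  24   0  14  84 100  51]
 [  0   0   0 100 100  17   0  16  90 100  36]
 [  0   0   0  86 100  58  40  87 100 100   0]
 [  0   0   0  45  83 100 100 100 100  67   0]
 [  0   0   0  39  60  69  73  73  65  40   0]
 [  0   0   0  23  52  59  62  60  49  20   0]
 [  0   0   0   0  13  28  40  30   0   0   0]
 [  0   0   0   0   0   1   2   2   0   0   0]
 [  0   0   0   0   0   0   0   0   0   0   0]]
a5 yellow centroid 360.008356545961 181.22075208913648 area 33.1
[[  0   0   0   0   0   0   0   0   0   0   0]
 [  0   0   0   0   0   0   0   0   0   0   0]
 [  0   0   0   0   0   0   2   3   0   0   0]
 [  0   0   0   0   0   3   0   0   2   0   0]
 [  0   0   0   0   0   3   1   0   2   0   0]
 [  0   0   0  43  87  61   0   0  27  53   0]
 [  0   0   0 100 100  24   0  13  86 100  51]
 [  0   0   0 100 100  18   0  15  90 100  36]
 [  0   0   0  87 100  59  41  89 100 100   0]
 [  0   0   0  46  84 100 100 100 100  68   0]
 [  0   0   0  40  60  70  75  73  67  40   0]
 [  0   0   0  23  52  60  60  60  50   0   0]
 [  0   0   0   0  13  28  40  30   0   0   0]
 [  0   0   0   0   0   1   2   3   0   0   0]
 [  0   0   0   0   0   0   0   0   0   0   0]]
124 359.8764466352336 184.05282897556793 36.6
128 359.9638129803587 183.25971391972672 36.7
130 360.0176614533461 182.8627513565273 36.9
132 360.0597474265096 182.4619547914677 37.0
134 360.10534657650044 182.04955621301775 37.1
136 360.1524281049194 181.64837248498895 37.2
138 360.2022471910112 181.2386852882495 37.3
post top [360.78941159 175.91082917] post bottom [357.6958266  203.67380677]
```

```bash
python3 - <<'E'
import cv2
from h import *
v0=(519.17,64.17,-.215)
th=np.linspace(0,2*np.pi,200)
circ=lambda r,z:np.array([proj("scene",place(*v0,(60+r*np.cos(t),15+r*np.sin(t),z))) for t in th])
for bz in(126,128,130,132,134,136):
    B=circ(10,bz-7);T=circ(10,bz+7); print(bz,"bottom",B[:,1].max().round(2),"top",T[:,1].min().round(2),"top edge at col358",T[np.argsort(abs(T[:,0]-358)+10*(T[:,1]>T[:,1].mean()))[0]].round(2),"L/R",T[:,0].min().round(2),T[:,0].max().round(2))
C=circ(5,160);print("cap top row",C[:,1].min(),"L/R",C[:,0].min(),C[:,0].max())
im=cv2.imread("pics/a5.png"); print(im[170:190,356:366].mean(2).astype(int)); print(im[198:208,353:363].mean(2).astype(int))
im=cv2.imread("pics/a5.png"); print("copper R-B"); print((im[176:196,334:351,2].astype(int)-im[176:196,334:351,0]))
E
```

```text
126 bottom 187.07 top 178.7 top edge at col358 [357.98 179.26] L/R 356.72 363.62
128 bottom 186.68 top 178.29 top edge at col358 [358.02 178.85] L/R 356.76 363.67
130 bottom 186.28 top 177.88 top edge at col358 [357.98 178.5 ] L/R 356.8 363.72
132 bottom 185.88 top 177.47 top edge at col358 [358.02 178.09] L/R 356.84 363.77
134 bottom 185.48 top 177.06 top edge at col358 [357.99 177.73] L/R 356.88 363.82
136 bottom 185.08 top 176.65 top edge at col358 [358.03 177.32] L/R 356.92 363.87
cap top row 174.506951369726 L/R 359.0328466646906 362.5464104686897
[[ 51  45  46  45  46  44  52  88 109  89]
 [ 53  43  47  46  45  44  43  50  56  51]
 [ 52  45  45  45  46  44  42  44  46  46]
 [ 43  44  44  45  46  45  43  44  46  45]
 [ 43  45  45  47  52  52  45  44  47  45]
 [ 43  47  52 106 168 172 110  44  47  46]
 [ 42  49  98 195 236 236 201  73  45  45]
 [ 41  50  64 146 218 219 153  49  45  45]
 [ 43  83 133 145 121 123 118  95  46  45]
 [ 58 142 161 101 104 116 160 161  91  45]
 [ 68 146 162  97 105 116 164 161  74  45]
 [ 57 123 147 102 103 152 182 162  69  44]
 [ 57  72 116 160 175 174
[... 1482 characters left out ...]
 35 117 144 144 144 144 145 145 145 145 144 141  86  -3 -16]
 [  5   5  12 105 145 144 145 144 145 145 145 143 144 130  60   5   1]
 [  4   5   7  52 136 146 145 145 145 145 145 144 142 102  16   7   7]
 [  5   5   5  12  65 118 141 144 143 145 145 140  93  18   6   5   5]
 [  5   5   4   6   9  22  57 100 118 119  96  44  18   5   5   5   4]
 [  3   6   6   3   3   3   6  12  17  15  12   5   4   5   4   4   6]
 [  1   3   5   6   6   3   3   2   3   2   3   5   5   5   4   7   3]
 [  2   1   3   6   4   7   6   3   3   6   8   5   4   6   5   2   2]
 [  1   1   1   3   5   5   6   7   7   5   5   5   6   2   1   1   2]
 [ -2   2   2   2   3   7   5   4   5   5   7   5   3   2   2   2   1]]
```

```bash
python3 go.py 497.4 -15.7 120; python3 -m jog '[{"claw":0,"xyz":[0,0.01,-0.002],"delta_rot":[0,0,0]},{"claw":0,"xyz":[0,0.02,-0.005],"delta_rot":[0,0,0]},{"claw":0,"xyz":[0,0.03,-0.007],"delta_rot":[0,0,0]},{"claw":0,"xyz":[0,0.03,-0.007],"delta_rot":[0,0,0]},{"claw":0,"xyz":[0,0.025,-0.006],"delta_rot":[0,0,0]},{"claw":0,"xyz":[0,0.02,-0.005],"delta_rot":[0,0,0]},{"claw":0,"xyz":[0,0.01,-0.003],"delta_rot":[0,0,0]},{"claw":0,"xyz":[0,0,0],"delta_rot":[0,0,0]}]'
python3 go.py 497.4 -15.7 120
```

```text
tcp [ 491.6 -212.9  118.2] shift [ -2.1 191.4 -47.7] rot [0.06 0.15 0.07] F [-0.13 -0.61 -1.9 ] w 15.2 t 9.85
time: 10.65
tcp_pos: [492.4, -53.2, 110.9]
ee_rot: [0.098, 0.704, -0.096, 0.696]
ft_force: [-0.0, -0.8, -1.2]
gripper_width: 14.8
tcp [492.4 -53.2 110.9] shift [-9.  37.5 -5.4] rot [-0.01 -0.67 -0.12] F [-0.02 -0.8  -1.22] w 14.8 t 10.65
```

```bash
python3 -m jog '[{"claw":0,"xyz":[-0.003,0.006,-0.001],"delta_rot":[0,-0.6,0]},{"claw":0,"xyz":[-0.002,0.01,-0.002],"delta_rot":[0,0,0]},{"claw":0,"xyz":[-0.001,0.01,-0.001],"delta_rot":[0,0,0]},{"claw":0,"xyz":[0,0.006,-0.001],"delta_rot":[0,0,0]},{"claw":0,"xyz":[0,0,0],"delta_rot":[0,0,0]},{"claw":0,"xyz":[0,0,0],"delta_rot":[0,0,0]}]'
python3 go.py 497.4 -15.7 115.8
```

```text
time: 11.25
tcp_pos: [496.8, -20.2, 117.3]
ee_rot: [0.098, 0.7, -0.097, 0.7]
ft_force: [0.6, 0.4, -0.2]
gripper_width: 14.8
tcp [496.8 -20.2 117.3] shift [ 1.5  4.5 -0.7] rot [-0.15 -0.02 -0.09] F [ 0.56  0.43 -0.23] w 14.8 t 11.25
```

```bash
python3 -m jog '[{"claw":0,"xyz":[0.001,0.003,0],"delta_rot":[0,0,0]},{"claw":0,"xyz":[0,0.001,0],"delta_rot":[0,0,0]},{"claw":0,"xyz":[0,0,0],"delta_rot":[0,0,0]},{"claw":0,"xyz":[0,0,0],"delta_rot":[0,0,0]},{"claw":0,"xyz":[0,0,0],"delta_rot":[0,0,0]}]'
python3 go.py 497.4 -15.7 115.8
python3 - <<'E'
import cv2,numpy as np
from rig import get_image,status
from h import *
a=get_image("scene")[:,:,::-1];b=get_image("top")[:,:,::-1]
f=lambda im,x,y,w,h,s:cv2.resize(im[y:y+h,x:x+w],None,fx=s,fy=s,interpolation=cv2.INTER_CUBIC)
cv2.imwrite("pics/c7.png",np.hstack([f(a,315,135,75,75,5),f(b,250,150,75,75,5)]))
cv2.imwrite("pics/a7.png",a)
for p in([519.2,64.2,134.5],[519.2,64.2,60]): print(proj("scene",p),proj("top",p))
E
python3 go.py 497.4 -15.7 115.8
```

```text
time: 11.75
tcp_pos: [498.0, -16.8, 116.1]
ee_rot: [0.099, 0.7, -0.098, 0.7]
ft_force: [0.8, 0.8, -0.1]
gripper_width: 14.9
tcp [498.  -16.8 116.1] shift [ 0.3  0.9 -0.9] rot [-0.22 -0.03 -0.08] F [ 0.75  0.82 -0.14] w 14.9 t 11.75
[343.12508982 170.71207488] [286.831379   193.77680986]
[342.31989814 185.37386696] [288.71349675 194.57370504]
tcp [498.  -16.8 116.1] shift [ 0.3  0.9 -0.9] rot [-0.22 -0.03 -0.08] F [-0.86 -0.5  -0.38] w 14.8 t 11.85
```

View pics/c7.png

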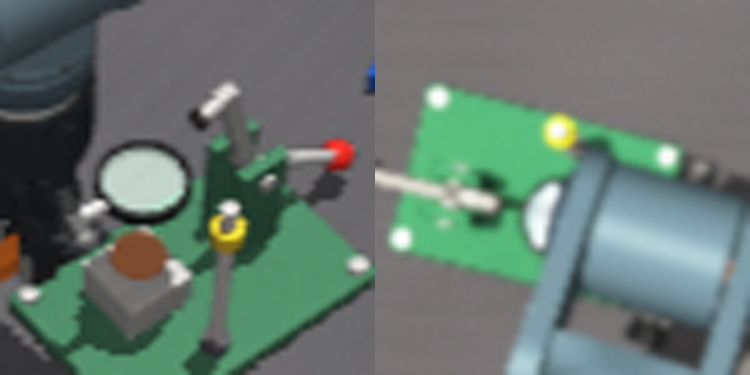

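Scene: the lens centre is at (343.1,170.8) against a target of (343.1,170.7). Top: the visible left rim edge at ~279.2 suggests about 1 mm short along +y, which agrees with the TCP error. One fine correction, then settle.

```bash
python3 -m jog '[{"claw":0,"xyz":[0.0003,0.0012,-0.0009],"delta_rot":[-0.2,0,0]},{"claw":0,"xyz":[0,0,0],"delta_rot":[0,0,0]},{"claw":0,"xyz":[0,0,0],"delta_rot":[0,0,0]},{"claw":0,"xyz":[0,0,0],"delta_rot":[0,0,0]},{"claw":0,"xyz":[0,0,0],"delta_rot":[0,0,0]}]'
python3 go.py 497.4 -15.7 115.8; python3 -m jog '[{"claw":0,"xyz":[0,0,0],"delta_rot":[0,0,0]},{"claw":0,"xyz":[0,0,0],"delta_rot":[0,0,0]},{"claw":0,"xyz":[0,0,0],"delta_rot":[0,0,0]},{"claw":0,"xyz":[0,0,0],"delta_rot":[0,0,0]}]'
python3 go.py 497.4 -15.7 115.8
python3 -c "
from rig import status;print(status.read_state()['qvel'].round(4))"
```

```text
time: 12.35
tcp_pos: [497.4, -15.3, 115.8]
ee_rot: [0.097, 0.701, -0.096, 0.7]
ft_force: [-0.5, 0.3, -1.0]
gripper_width: 15.1
tcp [497.4 -15.3 115.8] shift [-0.  -0.4  0.1] rot [-0.01 -0.03 -0.08] F [-0.46  0.3  -0.95] w 15.1 t 12.35
time: 12.75
tcp_pos: [497.5, -15.3, 115.8]
ee_rot: [0.097, 0.701, -0.096, 0.7]
ft_force: [0.9, 0.5, -0.1]
gripper_width: 15.2
tcp [497.5 -15.3 115.8] shift [ 0.  -0.4  0. ] rot [-0.01 -0.02 -0.08] F [ 0.88  0.46 -0.13] w 15.2 t 12.75
[-0.0011 -0.0008  0.0008 -0.0027  0.001  -0.0001]
```

On target and still.

```bash
python3 -c "
from rig import sign_off;print(sign_off())"
```

```text
the job is handed in; nothing more can be done
None
```

I pressed the red-ball lever down to its stop, picked up the orange loupe by its handle, and handed in while holding it still and level over the valve. That took about 12.8 s of the 54 s.

**Lever:** The first press slid towards the ball's outer side, so I backed off and pressed again on its centre. At the stop the force rose to about 58 N at the fingertips. A picture afterwards showed the ball within 1 px of its predicted 1.3 rad position, the hold-down arm up and the valve clear.

**Final hold:** The last tool reading was within 0.5 mm and 0.1° of target, with the joints at rest.
- **Centring:** In the last picture, taken before a final correction of about 1 mm, the lens centre was 0.1 px from where it should appear in the scene view. The top view put it about 1–3 mm short towards the handle. I put that down to the 1 mm still to be corrected plus the top camera's calibration offset, and took no picture after the correction.
- **Height:** The collar height is the least certain number. Separate edge readings gave 134 to 135.5 mm above the bench, and the given range tops out at 135. I set the lens at 134.5 mm.

**Knocks:** The force readings showed no contact with the fixture while the loupe was being carried. I saw nothing else on the bench move, but I did not check every bystander afterwards.

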